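# Lock both ends of a slide carrier on the bench press nose

### The arm

A 6-joint arm with a two-finger parallel gripper is mounted at the origin on the work surface. World frame = base frame: x ahead of the robot, y to its left, z up, the work surface at z = 0. Lengths are in m, angles in rad, forces in N, time in s.
With the tool pointing down it reaches from about 0.35 to 0.875 m from the base axis. Payload 4.2 kg.
Tool frame: the origin (TCP) lies between the finger pads; the fingertips stand 19 mm ahead of it and the grasp point (between the pads) is the TCP (tips_ahead is the distance from the TCP to the fingertips, in m); z points along the fingers, y is the direction in which the jaws open and shut (so a half turn about z gives the same grasp; the last joint's range is limited). The gripper opens to 87 mm and grips with 3 to 60 N. Pads are 19 mm wide; open, the fingers measure 117 mm over their backs; the gripper's body (75 mm by 190 mm) begins 51 mm behind the grasp point.
Start: joints at [1.586, 0.385, 0.008, 0, -1.194, -0.259], TCP at [0.151, 0.607, 0.209] pointing down, gripper open.
Joint ranges: [-3.14, 3.14], [-1.21, 2.06], [-1.07, 1.41], [-3.16, 2.05], [-2.99, -0.16], [-3.1, 3.1]. Speed limits (rad/s): [2.79, 2.79, 3.14, 3.14, 3.14, 3.14].

### API

Orientations are given as a unit quaternion [x, y, z, w].
In Python, from station import read_state, capture, sign_off, tips_ahead gives the robot as it stands. The module is installed in compiled form; this text tells all that it offers.
- The arm moves only by the tool play_rows, never from a script. Its argument "targets" is one flat list of numbers, 7 for each row, row after row: the opening, from 0 (shut) to 1 (fully open), then the shift along the tool's x, y, z in m, then the turn, a rotation vector about the tool's x, y, z in rad. In form: [grip, x, y, z, rx, ry, rz, grip, x, y, z, rx, ry, rz, ...]. A call has exactly 5 rows; each row is the pose to reach, as a shift and turn from the pose measured when the call began, along the tool's axes at that moment; what a row does not reach only later rows make up. A row lasts 1/10 s, in which the tool goes at most 50 mm and 8.59 degrees, less where a joint would pass 70% of its speed; a pose out of reach is approached as far as the arm can. A call with a gripper value outside its range is refused whole. The fingers move at their own pace and stop on an object; "newtons" is the grip in N (left out, the last holds). Time passes only in rows, so rows that repeat a pose let the fingers close, or fill a call up. It gives the time, the measured TCP pose, the force and the opening at its end, in the units of the state.
- read_state(): the state, without advancing time (a new reading comes with each control period).
- capture(name): name is "scene" or "top" or "wrist"; returns a dict with "color" (384x512x3 uint8, blue, green, red), "fx", "fy", "cx", "cy" (pixels), "D" ([k1, k2, p1, p2, k3] as OpenCV has them; the pictures are not rectified), "origin" and "rotation" of the camera in the world. Camera axes: x right, y down, z forward; pixel columns grow to the right and rows downward; lengths in m; the calibration is good to about 2 mm. A picture is of the moment at which its call begins. There is no depth.
- sign_off(): hands the job in, once; it reports no verdict.
The state is a dict: "clock": time; "q": joint angles; "dq": joint speeds; "joint_torque": joint torques, N m; "tool_pos": TCP position; "tool_rot": TCP orientation; "wrist_force": force on the tool from outside, world axes, zero at the start; "ft_torque": the same for the moment, N m; "finger_gap": finger opening in m.
Only numpy, scipy, OpenCV 4.12 (cv2) and the standard library are available. Lean on these libraries where they do the work, as an engineer would, in place of code of your own. Each camera call takes 0.05 s, during which the arm holds its last target.

### The job

The white slide carrier has a stiff latch sticking out of each end, one blue and one orange. Lock both by pressing each latch in turn (either first) firmly against the brass-tipped nose of the steel bench bracket until it is fully home at its stop, without ramming the bracket, turning the carrier round in between. Then set the carrier down gently, right way up, inside the green tray, and leave the bottle, the beaker and the tip box where they are.

Things in the scene. Friction and masses are not known exactly. Their poses are not given: they have to be found in the camera images.
- carrier: white rigid case, 130 (x) by 56 (y) by 48 mm (z), about 0.4 kg, standing on the bench, with a sliding latch block in a pocket in each end; origin: centre of its underside; x runs along its length to the blue end, z up. Its long sides are plain: grip it across the 56 mm width. On its top a blue and an orange stripe mark the ends.
- blue_end (a point): centre of the carrier's blue end face (not of the latch), 65 mm along +x from the carrier's origin, 24 mm above its underside; axes as the carrier's. Here opens a pocket 40 mm wide and 26 mm high in which the latch block (face 36 by 23 mm) slides along x.
- orange_end (a point): centre of the carrier's orange end face, 65 mm along -x from the carrier's origin, 24 mm above its underside, with the same pocket and latch; axes as the carrier's
- latch_blue (a joint): travel of the blue latch (m): 0 = fully out, its face 14 mm proud of the end face; 0.018 = fully home at its stop, its face 4 mm below the end face. It drags with about 6 N (more when moved fast) all the way to the stop, and stays where it is left. Starts between 0 and 0.005.
- latch_orange (a joint): travel of the orange latch (m), the same as the blue one at the other end
- bracket: steel bracket bolted to the bench: an upright plate 80 wide (y), 50 mm high, 8 thick, its foot behind it (+x); origin: on the bench, middle of the plate's front face. A level red nose bar stands out from the plate towards -x and ends in a brass tip, firmly clamped at a length that differs each time. Latches are pressed by moving along the bracket's +x.
- nose_root (a point): where the nose's centre line leaves the plate's front face: straight above the bracket's origin, 25 mm above the bench; axes as the bracket's. The brass nose tip is 22 mm wide (y) and 14 mm high (18 to 32 mm above the bench) and fits into the pockets in the carrier's ends. Its face stands 58 to 74 mm out from here along -x: how far is not reported.
- tray: green shallow fixed tray, 190 (x) by 122 mm (y) outside, walls 5 mm thick and 18 mm high, floor 5 mm thick, inside 180 by 112 mm; origin: centre of its underside on the bench; the carrier lies in it lengthwise, either end first
- bottle: amber bottle, 60 mm across, 130 mm high; bystander; origin: centre of its underside
- beaker: glass beaker, 68 mm across, 85 mm high; bystander; origin: centre of its underside
- tipbox: blue box with a clear lid, 76 by 76 by 58 mm; bystander; origin: centre of its underside

How it is judged:
By the outcome, as a careful person would: the job done as asked, in the order asked, and still so for the second after the job is handed in, with the robot touching nothing.
It also fails if it takes over 64 s, if anything falls off the work surface, if the arm or the gripper's body presses on something with over 40 N, if the wrist force passes 120 N, or if a joint passes its speed limit or range.

## Working session

There is one attempt and no reset: what is moved stays moved. The work goes in short steps, Python scripts to look and compute and a tool call to move; the robot and the scene stay as the last step left them, time stands still between calls to the robot, and variables do not carry over. Pictures are saved under pics/ and viewed, and the job is handed in when it is done.

Besides the shell and the picture viewer there is one more tool, called after ">>>" by a JSON object that holds its "method" and its "body", one argument or row to a line. play_rows: Moves the arm, as the interface text tells. Its arguments: {"type":"object","properties":{"targets":{"type":"array"},"newtons":{"type":"number"}},"required":["targets"]}

```bash
mkdir -p pics; python3 - <<'E'
from station import *
import cv2,numpy as np
s=read_state()
for k in s: print(k,np.round(s[k],4))
for n in ["scene","top"]:
    c=capture(n); cv2.imwrite(f"pics/{n}0.png",c["color"])
    print(n,[c[k] for k in("fx","fy","cx","cy","D")],c["origin"],np.round(c["rotation"],4).tolist())
print(tips_ahead if not callable(tips_ahead) else tips_ahead())
E
```

```text
clock 0.0
q [ 1.5856e+00  3.8560e-01  6.6000e-03 -5.0000e-04 -1.1940e+00 -2.5860e-01]
dq [ 0.001   0.0007  0.0025 -0.001   0.0008 -0.0006]
joint_torque [-1.20000e-03 -3.90663e+01  1.87399e+01  4.22000e+00  1.09000e-02
 -2.00000e-04]
tool_pos [0.1507 0.6059 0.2074]
tool_rot [ 9.926e-01 -1.217e-01 -1.000e-04  1.100e-03]
wrist_force [0.6028 1.0191 0.0909]
ft_torque [ 0.0241 -0.0089  0.0034]
finger_gap 0.0872
scene [441.19889717759213, 441.19889717759213, 249.47264979348117, 195.82957546908997, array([-0.11696531,  0.        ,  0.        ,  0.        ,  0.        ])] [1.20008822 0.39305732 0.96593463] [0.4524, 0.8272, -0.2876, -0.1685]
top [361.2606463678386, 361.2606463678386, 257.18450669653987, 193.50560812194598, array([-0.09175881,  0.        ,  0.        ,  0.        ,  0.        ])] [3.99089997e-01 7.36189337e-04 1.00411658e+00] [0.713, -0.6972, 0.0514, -0.0539]
0.019
```

View pics/scene0.png

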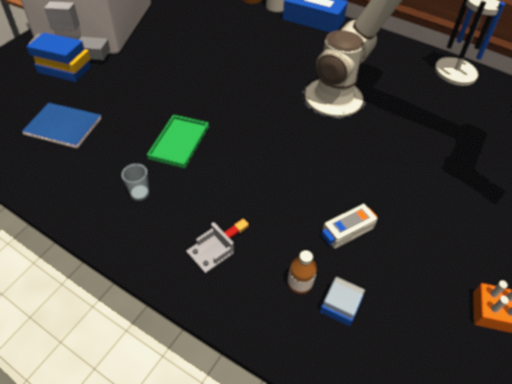

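View pics/top0.png

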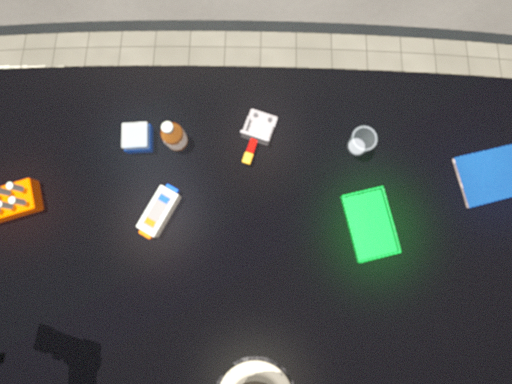

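The top view shows the carrier near (158,212) with its blue end toward (172,188). The bracket is near (258,125) with its brass tip at (247,158). The tray is near (370,225), the bottle (173,136), the tip box (136,137) and the beaker (362,140). Next I'll measure these.

```bash
cat > h.py <<'E'
import cv2,numpy as np
from scipy.spatial.transform import Rotation as R
from station import *
def K(c): return np.array([[c["fx"],0,c["cx"]],[0,c["fy"],c["cy"]],[0,0,1]])
def rays(c,px):
    p=cv2.undistortPoints(np.array(px,float).reshape(-1,1,2),K(c),np.array(c["D"],float)).reshape(-1,2)
    return (R.from_quat(c["rotation"]).as_matrix()@np.c_[p,np.ones(len(p))].T).T
def cast(c,px,z):
    d=rays(c,px); o=np.array(c["origin"]); t=(z-o[2])/d[:,2]
    return o+d*t[:,None]
def proj(c,P):
    Rm=R.from_quat(c["rotation"]).as_matrix()
    rv=cv2.Rodrigues(Rm.T)[0]; tv=-Rm.T@np.array(c["origin"])
    return cv2.projectPoints(np.array(P,float).reshape(-1,3),rv,tv,K(c),np.array(c["D"],float))[0].reshape(-1,2)
def masks(im):
    h=cv2.cvtColor(im,cv2.COLOR_BGR2HSV); H,S,V=[h[...,i].astype(int) for i in range(3)]
    return dict(blue=(H>98)&(H<125)&(S>130)&(V>80),orange=(H>4)&(H<19)&(S>150)&(V>110),red=((H<4)|(H>174))&(S>150)&(V>70),
      brass=(H>=17)&(H<32)&(S>110)&(V>110),green=(H>45)&(H<80)&(S>120)&(V>70),white=(S<60)&(V>140),steel=(S<70)&(V>70))
def blobs(m,mina=6):
    n,l,st,ce=cv2.connectedComponentsWithStats(m.astype(np.uint8),connectivity=8)
    return [(i,st[i].tolist(),ce[i]) for i in range(1,n) if st[i][4]>=mina],l
E
python3 - <<'E'
from h import *
for n,z in [("top",0),("scene",0)]:
    c=capture(n);M=masks(c["color"])
    print(n)
    for k,zz in dict(blue=.048,orange=.048,red=.025,brass=.032,green=.018,white=.048,steel=.05).items():
        b,l=blobs(M[k])
        for i,st,ce in b:
            if n=="scene" and (ce[1]<100 or st[4]>3000): continue
            if n=="top" and (ce[1]<90 or ce[1]>300): continue
            r=cv2.minAreaRect(np.argwhere(l==i)[:,::-1].astype(np.float32))
            P=cast(c,[ce],zz)[0]; B=cast(c,cv2.boxPoints(r),zz)
            print(k,np.round(ce,1),st[4],np.round(P[:2],4),"box",np.round(B[:,:2],3).tolist())
c=capture("top");im=c["color"]
cv2.imwrite("pics/t1.png",np.hstack([cv2.resize(im[90:250,110:210],None,fx=4,fy=4,interpolation=2),cv2.resize(im[90:250,220:310],None,fx=4,fy=4,interpolation=2)])[:600,:800])
c=capture("scene");im=c["color"]
cv2.imwrite("pics/s1.png",cv2.resize(im[190:290,180:390],None,fx=3.8,fy=3.8,interpolation=2))
E
```

```text
top
blue [143.6 144.7] 109 [0.672  0.3229] box [[0.655, 0.376], [0.729, 0.309], [0.692, 0.27], [0.618, 0.336]]
blue [486.5 174.8] 2729 [ 0.6102 -0.6368] box [[0.661, -0.544], [0.709, -0.721], [0.556, -0.748], [0.513, -0.573]]
blue [172.3 187. ] 45 [0.5551 0.2354] box [[0.561, 0.254], [0.568, 0.25], [0.55, 0.217], [0.542, 0.22]]
orange [173.4 133.8] 96 [0.7044 0.2416] box [[0.698, 0.272], [0.737, 0.241], [0.712, 0.212], [0.673, 0.243]]
orange [249.7 151.8] 10 [0.6571 0.0289] box [[0.659, 0.039], [0.662, 0.038], [0.656, 0.019], [0.653, 0.02]]
orange [ 28.7 201.1] 503 [0.507  0.6408] box [[0.542, 0.768], [0.585, 0.627], [0.487, 0.585], [0.444, 0.722]]
orange [  2.1 185.8] 14 [0.5486 0.7288] box [[0.554, 0.736], [0.554, 0.724], [0.542, 0.722], [0.542, 0.735]]
orange [ 24.4 190.5] 15 [0.5366 0.6576] box [[0.532, 0.664], [0.544, 0.66], [0.54, 0.651], [0.528, 0.655]]
orange [ 11.9 192.6] 12 [0.5298 0.6955] box [[0.535, 0.703], [0.538, 0.697], [0.523, 0.688], [0.52, 0.695]]
orange [ 25.7 203.7] 21 [0.4996 0.6492] box [[0.496, 0.663], [0.513, 0.656], [0.505, 0.638], [0.488, 0.645]]
orange [ 1
[... 13165 characters left out ...]
4], [0.684, -0.021], [0.716, 0.077], [0.823, 0.06]]
steel [305.8 256.2] 166 [0.6499 0.2267] box [[0.662, 0.206], [0.626, 0.213], [0.637, 0.245], [0.673, 0.238]]
steel [300.3 283.7] 243 [0.7223 0.2507] box [[0.753, 0.233], [0.712, 0.214], [0.683, 0.27], [0.724, 0.287]]
steel [343.8 296.2] 1053 [0.6971 0.3507] box [[0.741, 0.316], [0.658, 0.309], [0.653, 0.387], [0.734, 0.391]]
steel [499.9 286.8] 127 [0.4735 0.6693] box [[0.493, 0.643], [0.442, 0.672], [0.458, 0.689], [0.508, 0.661]]
steel [501.9 301.8] 132 [0.5115 0.6832] box [[0.537, 0.66], [0.471, 0.691], [0.48, 0.706], [0.546, 0.675]]
steel [510.3 311.5] 12 [0.526 0.708] box [[0.521, 0.704], [0.519, 0.708], [0.532, 0.711], [0.534, 0.707]]
```

View pics/t1.png

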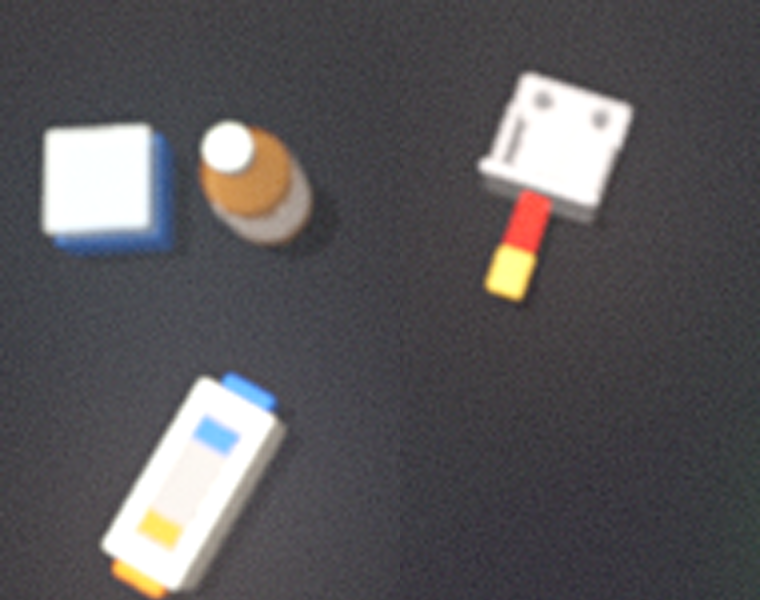

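View pics/s1.png

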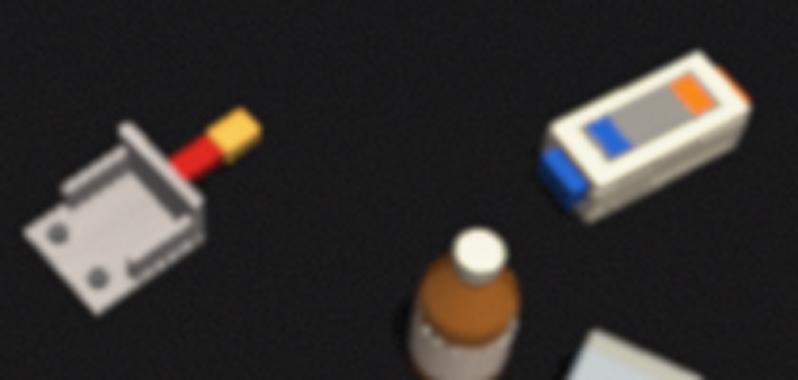

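Stripe positions put the carrier at about (0.488, 0.275) with yaw −27.5°. The nose points along about −17° with its tip near (0.63, 0.04), and the tray is at (0.47, −0.305) with yaw about 14°. I'll move above the carrier and refine with the wrist camera.

```bash
cat > go.py <<'E'
from h import *
def go(x,y,z,psi):
    s=read_state(); Rt=R.from_quat(s["tool_rot"]); p=np.array(s["tool_pos"])
    T=R.from_euler('z',psi,degrees=True)*R.from_euler('x',180,degrees=True)
    print("t",round(s["clock"],2),"p",np.round(p,4),"F",np.round(s["wrist_force"],2),"gap",round(s["finger_gap"],4),"q",np.round(s["q"],2))
    cx=Rt.as_matrix()[:,0]; print("psi now",round(np.degrees(np.arctan2(cx[1],cx[0])),2))
    print("shift",np.round(Rt.inv().apply(np.array([x,y,z])-p),4).tolist(),"rot",np.round((Rt.inv()*T).as_rotvec(),4).tolist())
if __name__=="__main__":
    import sys; go(*map(float,sys.argv[1:5]))
E
python3 go.py 0.488 0.275 0.22 -27.5
```

```text
t 0.3 p [0.1508 0.6063 0.2082] F [ 0.69 -0.19  0.47] gap 0.087 q [ 1.59  0.39  0.01 -0.   -1.19 -0.26]
psi now -13.97
shift [0.4072, 0.2401, -0.0116] rot [0.0007, -0.0002, 0.2361]
```

>>> {"method": "play_rows", "body": {
  "targets": [1,0.04,0.024,-0.001,0,0,0.04,1,0.08,0.048,-0.002,0,0,0.08,1,0.12,0.072,-0.004,0,0,0.12,1,0.16,0.096,-0.006,0,0,0.16,1,0.2,0.12,-0.008,0,0,0.2]
}}

```text
clock: 0.8
tool_pos: [0.3169, 0.4401, 0.2165]
tool_rot: [0.975, -0.221, 0.0, 0.0]
wrist_force: [1.2, 0.8, -0.2]
finger_gap: 0.0867
```

```bash
python3 go.py 0.488 0.275 0.22 -27.5
```

```text
t 0.8 p [0.3169 0.4401 0.2165] F [ 1.25  0.82 -0.2 ] gap 0.0867 q [ 1.25  0.24 -0.18  0.   -1.15 -0.12]
psi now -25.49
shift [0.2255, 0.0754, -0.0034] rot [0.0004, -0.0002, 0.035]
```

>>> {"method": "play_rows", "body": {
  "targets": [1,0.045,0.015,0,0,0,0.01,1,0.09,0.03,-0.001,0,0,0.02,1,0.135,0.045,-0.002,0,0,0.03,1,0.18,0.06,-0.003,0,0,0.035,1,0.226,0.075,-0.003,0,0,0.035]
}}

```text
clock: 1.3
tool_pos: [0.4897, 0.2737, 0.22]
tool_rot: [0.971, -0.238, 0.0, -0.0]
wrist_force: [0.2, 0.7, 0.5]
finger_gap: 0.0873
```

```bash
cat > w.py <<'E'
from h import *
import sys
c=capture("wrist"); cv2.imwrite(sys.argv[1],c["color"]); np.save("w.npy",c,allow_pickle=True)
s=read_state(); print(np.round(s["tool_pos"],4),np.round(c["origin"],4),np.round(R.from_quat(c["rotation"]).as_matrix(),3).tolist(),c["fx"])
E
python3 w.py pics/w1.png
```

```text
[0.4936 0.2694 0.2197] [0.556  0.2401 0.3955] [[-0.462, -0.854, -0.239], [-0.887, 0.445, 0.125], [-0.0, 0.27, -0.963]] 288.4238164383855
```

View pics/w1.png

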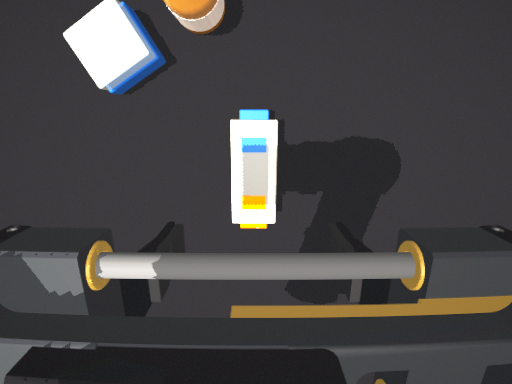

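The wrist view shows the carrier upright at (254,170), with the blue stripe at (254,145), the orange stripe at (254,203), and a latch sticking out of each end. Now I'll measure the top face and stripes at z=0.048.

```bash
cat > meas.py <<'E'
from h import *
c=np.load("w.npy",allow_pickle=True).item(); im=c["color"]; M=masks(im)
sub=np.zeros(im.shape[:2],bool); sub[95:235,200:310]=1
hsv=cv2.cvtColor(im,cv2.COLOR_BGR2HSV)
# rows/edges
b,l=blobs(M["blue"]&sub); 
for i,st,ce in b: print("blue",st,ce,np.round(cast(c,[ce],.048)[0],4))
b,l=blobs((M["orange"]|M["brass"])&sub)
for i,st,ce in b: print("or",st,ce,np.round(cast(c,[ce],.048)[0],4))
m=(hsv[...,2]>190)&(hsv[...,1]<60)&sub
b,l=blobs(m,50)
for i,st,ce in b:
    r=cv2.minAreaRect(np.argwhere(l==i)[:,::-1].astype(np.float32)); B=cast(c,cv2.boxPoints(r),.048)
    print("white",st,r,"c",np.round(cast(c,[r[0]],.048)[0],4),np.round(B[:,:2],4).tolist(),"edges",[round(np.linalg.norm(B[k]-B[k-1]),4) for k in range(4)])
E
python3 meas.py; python3 go.py 0.488 0.275 0.22 -27.5
```

```text
blue [239, 109, 31, 11, 57] [255.92982456 111.56140351] [0.5571 0.238  0.048 ]
blue [242, 144, 24, 8, 166] [253.81927711 147.96987952] [0.5207 0.2598 0.048 ]
or [242, 196, 24, 13, 302] [253.1192053  201.97019868] [0.461 0.292 0.048]
or [240, 224, 28, 5, 133] [253.14285714 225.93233083] [0.4323 0.307  0.048 ]
white [230, 119, 48, 105, 4059] ((253.5, 171.0), (104.0, 47.0), 90.0) c [0.496  0.2732 0.048 ] [[0.5637, 0.2689], [0.5382, 0.22], [0.4216, 0.2778], [0.4496, 0.3316]] edges [np.float64(0.1301), np.float64(0.0551), np.float64(0.1301), np.float64(0.0606)]
t 1.35 p [0.4936 0.2694 0.2197] F [3.08 0.82 0.67] gap 0.087 q [ 0.79  0.27 -0.13  0.   -1.17  0.29]
psi now -27.81
shift [-0.0075, -0.0024, -0.0003] rot [0.0013, -0.0023, -0.0054]
```

```bash
python3 w.py pics/w2.png; python3 meas.py | cut -c1-140; python3 - <<'E'
from h import *
c=capture("top"); print(np.round(cast(c,[[163.5,198.5],[149.6,221.8]],.048),4))
E
python3 go.py 0.491 0.2745 0.10 -27.8
```

```text
[0.4915 0.2714 0.2193] [0.5594 0.2359 0.3954] [[-0.467, -0.852, -0.238], [-0.884, 0.45, 0.124], [0.002, 0.268, -0.963]] 288.4238164383855
blue [237, 114, 30, 10, 48] [251.5        115.91666667] [0.5589 0.2398 0.048 ]
blue [241, 144, 23, 13, 266] [252.64285714 150.5112782 ] [0.5226 0.2575 0.048 ]
or [240, 200, 24, 14, 306] [251.36928105 206.02941176] [0.4615 0.2918 0.048 ]
or [238, 228, 28, 5, 136] [251.69852941 229.97794118] [0.4325 0.3068 0.048 ]
white [228, 124, 48, 104, 4020] ((251.5, 175.5), (46.99999237060547, 102.99998474121094), -0.0) c [0.4962 0.2732 0.048 ] [[0.4504, 0.3319], 
[[0.5234 0.2574 0.048 ]
 [0.4598 0.2913 0.048 ]]
t 1.45 p [0.4901 0.2729 0.2192] F [-0.67  0.52 -0.26] gap 0.087 q [ 0.8   0.27 -0.13  0.   -1.17  0.29]
psi now -27.79
shift [0.0001, -0.0019, 0.1192] rot [0.0009, -0.0, 0.0002]
```

>>> {"method": "play_rows", "body": {
  "targets": [1,0.001,-0.0025,0.03,0,0,0.003,1,0.001,-0.0025,0.07,0,0,0.003,1,0.001,-0.0025,0.11,0,0,0.003,1,0.001,-0.0025,0.14,0,0,0.003,1,0.001,-0.0025,0.16,0,0,0.003]
}}

```text
clock: 1.95
tool_pos: [0.4901, 0.2746, 0.0568]
tool_rot: [0.971, -0.241, -0.001, 0.002]
wrist_force: [0.8, -0.3, 0.1]
finger_gap: 0.0871
```

```bash
python3 go.py 0.492 0.2748 0.026 -28; python3 w.py pics/w3.png
```

```text
t 1.95 p [0.4901 0.2746 0.0568] F [ 0.79 -0.27  0.07] gap 0.0871 q [ 0.8   0.44 -0.34 -0.   -0.8   0.29]
psi now -27.88
shift [0.0016, -0.0011, 0.0308] rot [0.0041, 0.0014, 0.0021]
[0.4887 0.2735 0.0541] [0.5568 0.2411 0.2322] [[-0.468, -0.85, -0.242], [-0.884, 0.452, 0.123], [0.005, 0.272, -0.962]] 288.4238164383855
```

View pics/w3.png

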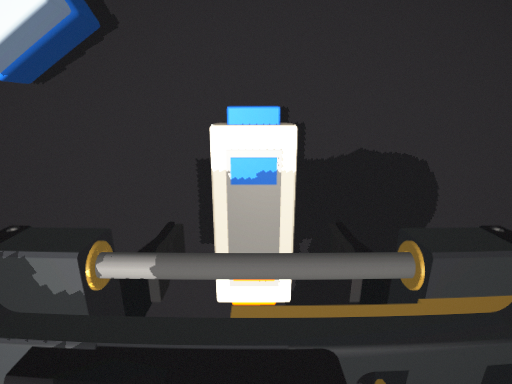

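The carrier, at columns 212–296, sits centred between the fingers at about 175 and 340. I'll descend and close.

>>> {"method": "play_rows", "body": {
  "targets": [1,0.002,-0.001,0.01,0,0,0.002,1,0.003,-0.001,0.02,0,0,0.002,1,0.003,-0.001,0.0275,0,0,0.002,0.8,0.003,-0.001,0.0275,0,0,0.002,0.5,0.003,-0.001,0.0275,0,0,0.002],
  "newtons": 45
}}

```text
clock: 2.5
tool_pos: [0.4919, 0.2731, 0.0271]
tool_rot: [0.97, -0.242, -0.003, 0.003]
wrist_force: [-0.5, -0.2, -0.6]
finger_gap: 0.0775
```

>>> {"method": "play_rows", "body": {
  "targets": [0.4,0,0,0,0,0,0,0.4,0,0,0,0,0,0,0.4,0,0,0,0,0,0,0.4,0,0,0,0,0,0,0.4,0,0,0,0,0,0],
  "newtons": 45
}}

```text
clock: 3.0
tool_pos: [0.4926, 0.2737, 0.0277]
tool_rot: [0.97, -0.242, -0.002, 0.003]
wrist_force: [1.0, 1.4, 3.4]
finger_gap: 0.0551
```

```bash
python3 go.py 0.492 0.2748 0.026 -28; 
```

```text
t 3.0 p [0.4926 0.2737 0.0277] F [0.99 1.41 3.39] gap 0.0551 q [ 0.79  0.48 -0.36 -0.   -0.74  0.29]
psi now -28.01
shift [-0.001, -0.0007, 0.0017] rot [0.006, 0.0024, -0.0002]
```

Gripped with a 55 mm gap. I'll lift, then hover behind the nose.

>>> {"method": "play_rows", "body": {
  "targets": [0.4,0,0,-0.015,0,0,0,0.4,0,0,-0.04,0,0,0,0.4,0,0,-0.07,0,0,0,0.4,0,0,-0.09,0,0,0,0.4,0,0,-0.1,0,0,0]
}}

```text
clock: 3.5
tool_pos: [0.4929, 0.2741, 0.1286]
tool_rot: [0.97, -0.242, -0.002, 0.002]
wrist_force: [-0.2, -0.1, -4.8]
finger_gap: 0.0553
```

```bash
python3 go.py 0.517 0.076 0.12 -17; 
```

```text
t 3.5 p [0.4929 0.2741 0.1286] F [-0.17 -0.1  -4.77] gap 0.0553 q [ 0.79  0.36 -0.25 -0.   -0.97  0.29]
psi now -28.03
shift [0.1144, 0.1635, 0.0092] rot [0.0051, 0.0031, -0.1925]
```

>>> {"method": "play_rows", "body": {
  "targets": [0.4,0.02,0.028,0.001,0.005,0.003,-0.04,0.4,0.046,0.066,0.004,0.005,0.003,-0.08,0.4,0.075,0.107,0.006,0.005,0.003,-0.13,0.4,0.1,0.143,0.008,0.005,0.003,-0.17,0.4,0.114,0.163,0.009,0.005,0.003,-0.192]
}}

```text
clock: 4.0
tool_pos: [0.5147, 0.0731, 0.1184]
tool_rot: [0.989, -0.149, -0.003, 0.001]
wrist_force: [-0.3, 0.5, -3.4]
finger_gap: 0.0548
```

>>> {"method": "play_rows", "body": {
  "targets": [0.4,0,0,0,0,0,0,0.4,0,0,0,0,0,0,0.4,0,0,0,0,0,0,0.4,0,0,0,0,0,0,0.4,0,0,0,0,0,0]
}}

```text
clock: 4.5
tool_pos: [0.5147, 0.0741, 0.1183]
tool_rot: [0.989, -0.148, -0.003, 0.001]
wrist_force: [0.1, 0.4, -3.5]
finger_gap: 0.0553
```

```bash
python3 w.py pics/w4.png; python3 go.py 0.517 0.076 0.12 -17
```

```text
[0.5146 0.074  0.1183] [0.587  0.0533 0.2934] [[-0.294, -0.919, -0.264], [-0.956, 0.283, 0.078], [0.003, 0.275, -0.962]] 288.4238164383855
t 4.55 p [0.5146 0.074  0.1183] F [ 0.21 -0.12 -3.32] gap 0.0551 q [ 0.45  0.3  -0.37 -0.   -0.91  0.82]
psi now -17.06
shift [0.0017, -0.0026, -0.0017] rot [0.0031, 0.0046, -0.0011]
```

View pics/w4.png

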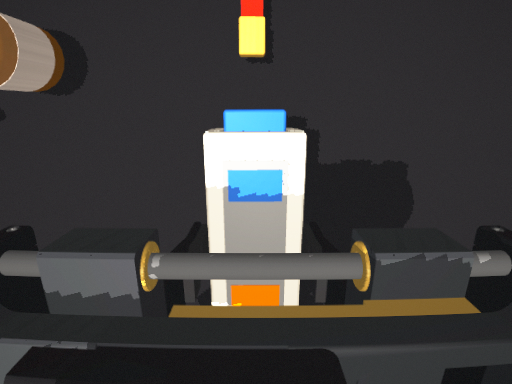

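The wrist view shows the brass tip at columns 239–265 with its lower edge near row 55, and the red bar above it. The blue latch is at (255,120) with the carrier beneath it. Next I'll compute the axis and the tip.

```bash
cat > nose.py <<'E'
from h import *
c=np.load("w.npy",allow_pickle=True).item(); im=c["color"]; M=masks(im)
hsv=cv2.cvtColor(im,cv2.COLOR_BGR2HSV)
sub=np.zeros(im.shape[:2],bool); sub[:80,200:310]=1
bb=(M["brass"])&sub; rr=M["red"]&sub
for n,m in(("brass",bb),("red",rr)):
    ys=np.unique(np.where(m)[0])
    print(n,ys.min(),ys.max(),[(y,int(np.where(m[y])[0].min()),int(np.where(m[y])[0].max())) for y in ys[::5]])
    L=[];C=[]
    for y in ys[2:-3]:
        xs=np.where(m[y])[0]; C.append([(xs.min()+xs.max())/2,y])
    z=.032 if n=="brass" else .025+.005
    P=cast(c,C,z); print(np.round(P[[0,-1]],4)); 
    d=P[0]-P[-1]; print("yaw",np.degrees(np.arctan2(d[1],d[0])))
ys=np.where(bb)[0]; xs=np.where(bb)[1]
x0=xs.mean()
print("tip if bottom edge z=.018:",np.round(cast(c,[[x0,ys.max()+.5]],.018),4),"col width",np.round(np.linalg.norm(np.diff(cast(c,[[239-.5,45],[264.5,45]],.032),axis=0)),4))
print(hsv[38:62,252].tolist())
# carrier
sb=np.zeros(im.shape[:2],bool); sb[100:320,190:330]=1
for k in("blue","orange"):
    b,l=blobs(M[k]&sb,30)
    for i,st,ce in b: print(k,st,np.round(ce,1))
E
python3 nose.py
```

```text
brass 16 56 [(np.int64(16), 240, 263), (np.int64(21), 238, 264), (np.int64(26), 238, 264), (np.int64(31), 239, 264), (np.int64(36), 239, 264), (np.int64(41), 239, 265), (np.int64(46), 239, 264), (np.int64(51), 239, 264), (np.int64(56), 241, 262)]
[[0.6593 0.0333 0.032 ]
 [0.6334 0.0409 0.032 ]]
yaw -16.354309496063042
red 0 15 [(np.int64(0), 240, 263), (np.int64(5), 241, 263), (np.int64(10), 241, 263), (np.int64(15), 241, 263)]
[[0.6713 0.0292 0.03  ]
 [0.664  0.031  0.03  ]]
yaw -14.102570766353598
tip if bottom edge z=.018: [[0.6331 0.0412 0.018 ]] col width 0.0217
[[30, 128, 255], [30, 128, 255], [30, 128, 255], [30, 128, 255], [30, 125, 255], [30, 123, 255], [30, 125, 255], [30, 126, 255], [30, 124, 255], [30, 123, 255], [30, 123, 255], [30, 122, 255], [30, 126, 255], [30, 122, 255], [30, 139, 255], [29, 157, 255], [21, 185, 242], [19, 181, 156], [19, 179, 138], [14, 107, 55], [165, 15, 33], [160, 24, 32], [135, 16, 31], [120, 8, 31]]
blue [223, 109, 64, 22, 330] [257.  114.1]
blue [228, 180, 54, 21, 757] [256.7 192.8]
orange [231, 285, 49, 22, 1033] [255.3 295.2]
```

```bash
python3 go.py 0.5423 0.0688 0.0305 -17
```

```text
t 4.55 p [0.5146 0.074  0.1183] F [ 0.21 -0.12 -3.32] gap 0.0551 q [ 0.45  0.3  -0.37 -0.   -0.91  0.82]
psi now -17.06
shift [0.0284, -0.0035, 0.0877] rot [0.0031, 0.0046, -0.0011]
```

>>> {"method": "play_rows", "body": {
  "targets": [0.4,0.008,-0.001,0.01,0.003,0.0046,0,0.4,0.016,-0.002,0.03,0.003,0.0046,0,0.4,0.022,-0.003,0.05,0.003,0.0046,0,0.4,0.026,-0.0035,0.07,0.003,0.0046,0,0.4,0.028,-0.0035,0.081,0.003,0.0046,0]
}}

```text
clock: 5.05
tool_pos: [0.5415, 0.0687, 0.0348]
tool_rot: [0.989, -0.148, -0.001, 0.001]
wrist_force: [-0.5, -0.3, -3.3]
finger_gap: 0.0551
```

>>> {"method": "play_rows", "body": {
  "targets": [0.4,0,0,0.002,0,0,0,0.4,0,0,0.003,0,0,0,0.4,0,0,0.003,0,0,0,0.4,0,0,0.003,0,0,0,0.4,0,0,0.003,0,0,0]
}}

```text
clock: 5.55
tool_pos: [0.542, 0.0689, 0.0327]
tool_rot: [0.989, -0.148, -0.001, 0.0]
wrist_force: [0.7, -0.2, -3.5]
finger_gap: 0.0553
```

```bash
python3 go.py 0.5566 0.0645 0.0305 -17; python3 w.py pics/w5.png
```

```text
t 5.55 p [0.542  0.0689 0.0327] F [ 0.65 -0.22 -3.46] gap 0.0553 q [ 0.42  0.45 -0.4  -0.   -0.72  0.85]
psi now -17.06
shift [0.0153, -0.0, 0.0021] rot [0.0007, 0.001, -0.001]
[0.5419 0.0689 0.0326] [0.6136 0.0479 0.2081] [[-0.294, -0.92, -0.26], [-0.956, 0.283, 0.079], [0.001, 0.271, -0.963]] 288.4238164383855
```

View pics/w5.png

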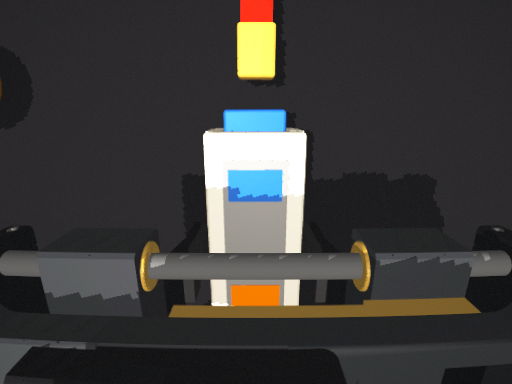

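Tip (columns 238–275, centre 256) and latch (columns 224–286, centre 255) are aligned, with a gap of about 17 mm. Now I'll approach.

>>> {"method": "play_rows", "body": {
  "targets": [0.4,0.003,0,0.001,0,0,0,0.4,0.006,0,0.002,0,0,0,0.4,0.009,0,0.0025,0,0,0,0.4,0.012,0,0.0025,0,0,0,0.4,0.014,0,0.0025,0,0,0],
  "newtons": 55
}}

```text
clock: 6.1
tool_pos: [0.5556, 0.0647, 0.0299]
tool_rot: [0.989, -0.148, -0.001, 0.0]
wrist_force: [0.8, -0.5, -3.2]
finger_gap: 0.0548
```

>>> {"method": "play_rows", "body": {
  "targets": [0.4,0.001,0,0,0,0,0,0.4,0.0025,0,0,0,0,0,0.4,0.004,0,0,0,0,0,0.4,0.0055,0,0,0,0,0,0.4,0.007,0,0,0,0,0]
}}

```text
clock: 6.6
tool_pos: [0.5604, 0.063, 0.0295]
tool_rot: [0.989, -0.148, -0.003, 0.001]
wrist_force: [-5.1, 4.1, -0.7]
finger_gap: 0.055
```

```bash
python3 go.py 0.574 0.0595 0.0305 -17
```

```text
t 6.6 p [0.5604 0.063  0.0295] F [-5.06  4.09 -0.73] gap 0.055 q [ 0.4   0.48 -0.36 -0.   -0.74  0.88]
psi now -17.07
shift [0.014, -0.0007, -0.001] rot [0.002, 0.0049, -0.0013]
```

>>> {"method": "play_rows", "body": {
  "targets": [0.4,0.002,0,-0.001,0.001,0.004,0,0.4,0.0035,0,-0.001,0.001,0.004,0,0.4,0.005,0,-0.001,0.001,0.004,0,0.4,0.0065,0,-0.001,0.001,0.004,0,0.4,0.008,0,-0.001,0.001,0.004,0]
}}

```text
clock: 7.1
tool_pos: [0.566, 0.0612, 0.03]
tool_rot: [0.989, -0.148, -0.002, 0.001]
wrist_force: [-4.4, 5.1, -2.2]
finger_gap: 0.0551
```

>>> {"method": "play_rows", "body": {
  "targets": [0.4,0.0015,0,0,0,0,0,0.4,0.0025,0,0,0,0,0,0.4,0.0035,0,0,0,0,0,0.4,0.0045,0,0,0,0,0,0.4,0.005,0,0,0,0,0]
}}

```text
clock: 7.6
tool_pos: [0.5692, 0.0602, 0.0297]
tool_rot: [0.989, -0.148, -0.004, 0.001]
wrist_force: [-5.0, 3.9, -0.7]
finger_gap: 0.055
```

```bash
python3 go.py 0.574 0.0595 0.0305 -17; python3 w.py pics/w6.png
```

```text
t 7.6 p [0.5692 0.0602 0.0297] F [-4.98  3.93 -0.68] gap 0.055 q [ 0.39  0.49 -0.33 -0.   -0.76  0.89]
psi now -17.06
shift [0.0048, -0.0007, -0.0008] rot [0.0027, 0.0078, -0.001]
[0.5692 0.0602 0.0297] [0.642  0.0391 0.2046] [[-0.294, -0.918, -0.266], [-0.956, 0.283, 0.079], [0.003, 0.278, -0.961]] 288.4238164383855
```

View pics/w6.png

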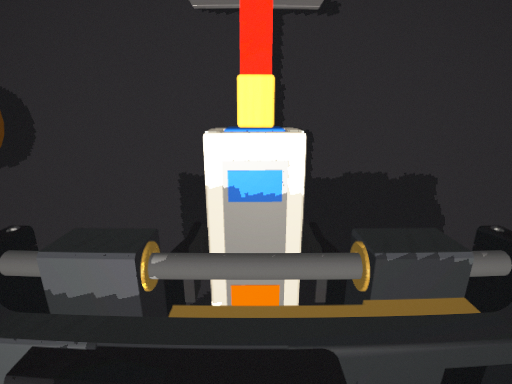

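The brass tip is pressing, and the blue latch is almost flush, with only a thin blue strip left at row 130. I'll push about 5 mm more.

>>> {"method": "play_rows", "body": {
  "targets": [0.4,0.002,0,-0.001,0.001,0.005,0,0.4,0.003,0,-0.001,0.001,0.006,0,0.4,0.004,0,-0.001,0.001,0.006,0,0.4,0.005,0,-0.001,0.001,0.006,0,0.4,0.006,0,-0.001,0.001,0.006,0]
}}

```text
clock: 8.15
tool_pos: [0.573, 0.059, 0.0302]
tool_rot: [0.989, -0.148, -0.003, 0.001]
wrist_force: [-4.7, 5.2, -2.0]
finger_gap: 0.0548
```

>>> {"method": "play_rows", "body": {
  "targets": [0.4,0.0015,0,0,0,0.001,0,0.4,0.002,0,0,0,0.001,0,0.4,0.0025,0,0,0,0.001,0,0.4,0.003,0,0,0,0.001,0,0.4,0.0035,0,0,0,0.001,0]
}}

```text
clock: 8.65
tool_pos: [0.5744, 0.0585, 0.0298]
tool_rot: [0.989, -0.148, -0.004, 0.001]
wrist_force: [-5.5, 5.6, -0.6]
finger_gap: 0.055
```

```bash
python3 go.py 0.574 0.0595 0.0305 -17; python3 w.py pics/w7.png
```

```text
t 8.65 p [0.5744 0.0585 0.0298] F [-5.5   5.65 -0.63] gap 0.055 q [ 0.38  0.5  -0.32 -0.   -0.76  0.9 ]
psi now -17.06
shift [-0.0007, -0.0008, -0.0007] rot [0.0035, 0.0082, -0.0009]
[0.5744 0.0586 0.0298] [0.6474 0.0376 0.2047] [[-0.294, -0.918, -0.267], [-0.956, 0.283, 0.078], [0.004, 0.278, -0.961]] 288.4238164383855
```

>>> {"method": "play_rows", "body": {
  "targets": [0.4,0.002,0,-0.001,0.001,0.006,0,0.4,0.003,0,-0.001,0.001,0.006,0,0.4,0.004,0,-0.001,0.001,0.006,0,0.4,0.005,0,-0.001,0.001,0.006,0,0.4,0.006,0,-0.001,0.001,0.006,0]
}}

```text
clock: 9.2
tool_pos: [0.5745, 0.0582, 0.0297]
tool_rot: [0.989, -0.148, -0.007, 0.002]
wrist_force: [-16.2, 12.1, 4.4]
finger_gap: 0.055
```

```bash
python3 go.py 0.574 0.0595 0.0305 -17; python3 w.py pics/w8.png
```

```text
t 9.2 p [0.5745 0.0582 0.0297] F [-16.17  12.08   4.39] gap 0.055 q [ 0.38  0.5  -0.31 -0.01 -0.77  0.9 ]
psi now -17.08
shift [-0.0008, -0.0011, -0.0008] rot [0.0051, 0.013, -0.0013]
[0.5745 0.0582 0.0296] [0.6483 0.0373 0.2042] [[-0.294, -0.916, -0.272], [-0.956, 0.284, 0.078], [0.005, 0.283, -0.959]] 288.4238164383855
```

View pics/w8.png

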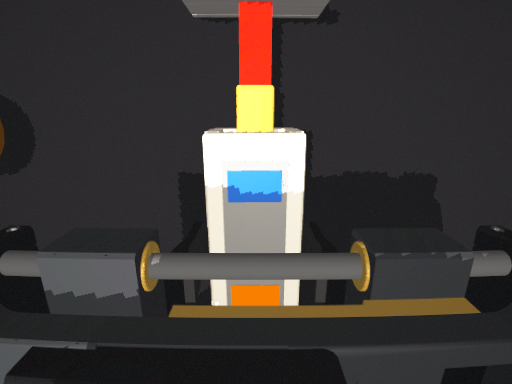

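TCP stopped at s≈61 mm, where the geometry puts home, with force rising to 20 N. I'll do one more levelled push to confirm, then back off.

>>> {"method": "play_rows", "body": {
  "targets": [0.4,0.003,0,-0.001,0.004,0.013,0,0.4,0.005,0,-0.001,0.004,0.015,0,0.4,0.006,0,-0.001,0.004,0.015,0,0.4,0.007,0,-0.001,0.004,0.015,0,0.4,0.007,0,-0.001,0.004,0.015,0]
}}

```text
clock: 9.75
tool_pos: [0.5744, 0.0579, 0.0293]
tool_rot: [0.989, -0.148, -0.006, 0.001]
wrist_force: [-16.2, 13.2, 3.7]
finger_gap: 0.0551
```

>>> {"method": "play_rows", "body": {
  "targets": [0.4,0,0,0,0,0,0,0.4,-0.003,0,0,0,0,0,0.4,-0.01,0,-0.001,0,0,0,0.4,-0.02,0,-0.003,0,0,0,0.4,-0.03,0,-0.008,0,0,0]
}}

```text
clock: 10.25
tool_pos: [0.5447, 0.0664, 0.0374]
tool_rot: [0.989, -0.149, -0.006, 0.002]
wrist_force: [0.1, 0.4, -3.4]
finger_gap: 0.0552
```

```bash
python3 go.py 0.51 0.08 0.12 -17; python3 w.py pics/w9.png
```

```text
t 10.25 p [0.5447 0.0664 0.0374] F [ 0.11  0.38 -3.37] gap 0.0552 q [ 0.41  0.45 -0.38 -0.01 -0.75  0.86]
psi now -17.12
shift [-0.0381, -0.0024, -0.0822] rot [0.0053, 0.0117, -0.0021]
[0.5435 0.0667 0.0385] [0.6183 0.0454 0.212 ] [[-0.295, -0.916, -0.271], [-0.955, 0.285, 0.078], [0.006, 0.282, -0.96]] 288.4238164383855
```

View pics/w9.png

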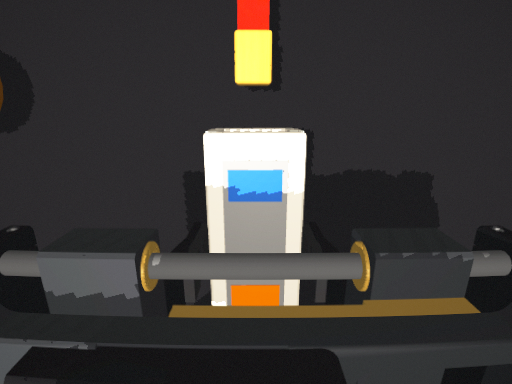

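The blue latch has vanished into its pocket, and the stripes haven't moved in the image (rows 170–202), so the carrier didn't slip in the grip. Next I'll lift, back off and turn 180°.

>>> {"method": "play_rows", "body": {
  "targets": [0.4,-0.008,0,-0.012,0.003,0.006,0,0.4,-0.018,0,-0.035,0.005,0.0117,0,0.4,-0.027,0,-0.06,0.005,0.0117,0,0.4,-0.034,0,-0.075,0.005,0.0117,0,0.4,-0.038,0,-0.082,0.005,0.0117,0]
}}

```text
clock: 10.8
tool_pos: [0.5085, 0.0784, 0.1231]
tool_rot: [0.989, -0.148, 0.002, -0.001]
wrist_force: [1.2, 0.2, -4.4]
finger_gap: 0.0552
```

>>> {"method": "play_rows", "body": {
  "targets": [0.4,0,0,0,0,0,0.07,0.4,0,0,0,0,0,0.2,0.4,0,0,0,0,0,0.34,0.4,0,0,0,0,0,0.48,0.4,0,0,0,0,0,0.62]
}}

```text
clock: 11.3
tool_pos: [0.5079, 0.0782, 0.1226]
tool_rot: [0.895, -0.446, 0.001, -0.001]
wrist_force: [0.5, -0.8, -3.7]
finger_gap: 0.0549
```

>>> {"method": "play_rows", "body": {
  "targets": [0.4,0,0,0,0,0,0.14,0.4,0,0,0,0,0,0.28,0.4,0,0,0,0,0,0.42,0.4,0,0,0,0,0,0.56,0.4,0,0,0,0,0,0.7]
}}

```text
clock: 11.8
tool_pos: [0.5074, 0.078, 0.122]
tool_rot: [-0.686, 0.728, -0.0, 0.001]
wrist_force: [0.2, -0.5, -2.7]
finger_gap: 0.0551
```

>>> {"method": "play_rows", "body": {
  "targets": [0.4,0,0,0,0,0,0.14,0.4,0,0,0,0,0,0.28,0.4,0,0,0,0,0,0.42,0.4,0,0,0,0,0,0.56,0.4,0,0,0,0,0,0.7]
}}

```text
clock: 12.3
tool_pos: [0.5068, 0.0778, 0.1215]
tool_rot: [-0.392, 0.92, 0.0, 0.0]
wrist_force: [0.5, 0.6, -2.7]
finger_gap: 0.0551
```

```bash
python3 go.py 0.5423 0.0688 0.12 163
```

```text
t 12.3 p [0.5068 0.0778 0.1215] F [ 0.49  0.56 -2.72] gap 0.0551 q [ 0.47  0.28 -0.39 -0.   -0.9  -1.23]
psi now -133.83
shift [-0.0181, -0.0318, 0.0015] rot [0.0005, 0.0005, 1.1025]
```

>>> {"method": "play_rows", "body": {
  "targets": [0.4,0,0,0,0,0,0.14,0.4,0,0,0,0,0,0.28,0.4,0,0,0,0,0,0.42,0.4,0,0,0,0,0,0.56,0.4,0,0,0,0,0,0.69]
}}

```text
clock: 12.8
tool_pos: [0.5063, 0.0776, 0.1209]
tool_rot: [-0.055, 0.998, 0.0, -0.0]
wrist_force: [-0.3, 0.4, -4.5]
finger_gap: 0.0552
```

>>> {"method": "play_rows", "body": {
  "targets": [0.4,0,0,0,0,0,0.13,0.4,0,0,0,0,0,0.26,0.4,0,0,0,0,0,0.37,0.4,0,0,0,0,0,0.435,0.4,0,0,0,0,0,0.435]
}}

```text
clock: 13.3
tool_pos: [0.5058, 0.0774, 0.1204]
tool_rot: [0.162, 0.987, -0.0, -0.001]
wrist_force: [0.1, -0.1, -3.4]
finger_gap: 0.0547
```

```bash
python3 go.py 0.5423 0.0688 0.036 163
```

```text
t 13.3 p [0.5058 0.0774 0.1204] F [ 0.12 -0.1  -3.36] gap 0.0547 q [ 0.47  0.28 -0.39 -0.   -0.9  -2.36]
psi now 161.37
shift [-0.0374, 0.0036, 0.0844] rot [-0.0005, -0.0016, -0.0285]
```

>>> {"method": "play_rows", "body": {
  "targets": [0.4,-0.008,0.001,0.012,0,-0.001,-0.028,0.4,-0.018,0.002,0.035,0,-0.001,-0.028,0.4,-0.028,0.003,0.058,0,-0.001,-0.028,0.4,-0.034,0.0036,0.075,0,-0.001,-0.028,0.4,-0.037,0.0036,0.084,0,-0.001,-0.028]
}}

```text
clock: 13.8
tool_pos: [0.5412, 0.0684, 0.0344]
tool_rot: [0.148, 0.989, -0.001, -0.002]
wrist_force: [-0.8, -0.8, -2.4]
finger_gap: 0.0551
```

>>> {"method": "play_rows", "body": {
  "targets": [0.4,0,0,0.002,0,0,0,0.4,0,0,0.002,0,0,0,0.4,0,0,0.002,0,0,0,0.4,0,0,0.002,0,0,0,0.4,0,0,0.002,0,0,0]
}}

```text
clock: 14.3
tool_pos: [0.5416, 0.0687, 0.0333]
tool_rot: [0.147, 0.989, -0.001, -0.001]
wrist_force: [-0.1, -0.5, -3.8]
finger_gap: 0.0547
```

```bash
python3 go.py 0.5557 0.0648 0.0305 163; python3 - <<'E'
from h import *
a=capture("scene")["color"][185:270,180:300]; b=capture("top")["color"][100:220,200:310]
cv2.imwrite("pics/v1.png",np.hstack([cv2.resize(a,(400,283),interpolation=2),cv2.resize(b,(260,283),interpolation=2)]))
E
```

```text
t 14.3 p [0.5416 0.0687 0.0333] F [-0.07 -0.52 -3.84] gap 0.0547 q [ 0.42  0.45 -0.4  -0.   -0.72 -2.29]
psi now 163.04
shift [-0.0146, 0.0004, 0.0028] rot [-0.0014, -0.0018, 0.0007]
```

View pics/v1.png

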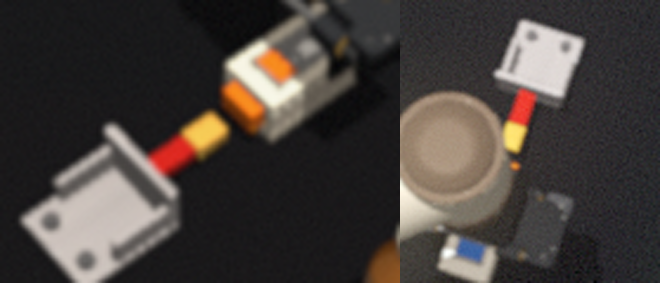

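The scene view shows the orange latch in line with the brass tip, with a gap of about 15 mm. I'll press it the same way.

>>> {"method": "play_rows", "body": {
  "targets": [0.4,-0.003,0,0.001,0,-0.001,0,0.4,-0.006,0,0.002,0,-0.001,0,0.4,-0.009,0,0.0025,0,-0.001,0,0.4,-0.011,0,0.0025,0,-0.001,0,0.4,-0.013,0,0.0025,0,-0.001,0]
}}

```text
clock: 14.9
tool_pos: [0.5541, 0.0646, 0.0303]
tool_rot: [0.148, 0.989, -0.001, -0.001]
wrist_force: [1.2, 0.1, -4.0]
finger_gap: 0.055
```

>>> {"method": "play_rows", "body": {
  "targets": [0.4,-0.001,0,0,0,0,0,0.4,-0.0025,0,0,0,0,0,0.4,-0.004,0,0,0,0,0,0.4,-0.0055,0,0,0,0,0,0.4,-0.007,0,0,0,0,0]
}}

```text
clock: 15.4
tool_pos: [0.5589, 0.0629, 0.0299]
tool_rot: [0.148, 0.989, -0.001, -0.003]
wrist_force: [-5.3, 3.9, -0.5]
finger_gap: 0.0553
```

>>> {"method": "play_rows", "body": {
  "targets": [0.4,-0.002,0,-0.0005,0,-0.003,0,0.4,-0.0035,0,-0.0005,0,-0.003,0,0.4,-0.005,0,-0.0005,0,-0.003,0,0.4,-0.0065,0,-0.0005,0,-0.003,0,0.4,-0.008,0,-0.0005,0,-0.003,0]
}}

```text
clock: 15.9
tool_pos: [0.5645, 0.0611, 0.03]
tool_rot: [0.148, 0.989, -0.002, -0.003]
wrist_force: [-5.4, 4.5, -0.6]
finger_gap: 0.0551
```

```bash
python3 go.py 0.5745 0.059 0.0305 163
```

```text
t 15.9 p [0.5645 0.0611 0.03  ] F [-5.44  4.55 -0.6 ] gap 0.0551 q [ 0.39  0.48 -0.35 -0.   -0.75 -2.26]
psi now 163.02
shift [-0.0101, 0.0009, -0.0006] rot [-0.004, -0.0058, 0.0004]
```

>>> {"method": "play_rows", "body": {
  "targets": [0.4,-0.002,0.0005,-0.0005,-0.003,-0.005,0,0.4,-0.0035,0.0005,-0.0005,-0.003,-0.005,0,0.4,-0.005,0.0005,-0.0005,-0.003,-0.005,0,0.4,-0.0065,0.0005,-0.0005,-0.003,-0.005,0,0.4,-0.008,0.0005,-0.0005,-0.003,-0.005,0]
}}

```text
clock: 16.4
tool_pos: [0.5703, 0.0594, 0.03]
tool_rot: [0.148, 0.989, -0.001, -0.003]
wrist_force: [-4.9, 3.1, -2.1]
finger_gap: 0.0553
```

>>> {"method": "play_rows", "body": {
  "targets": [0.4,-0.0015,0.0005,0,0,0,0,0.4,-0.0025,0.0005,0,0,0,0,0.4,-0.0035,0.0005,0,0,0,0,0.4,-0.0045,0.0005,0,0,0,0,0.4,-0.0055,0.0005,0,0,0,0]
}}

```text
clock: 16.9
tool_pos: [0.573, 0.0585, 0.0295]
tool_rot: [0.148, 0.989, -0.001, -0.005]
wrist_force: [-8.7, 6.2, 1.7]
finger_gap: 0.0548
```

```bash
python3 go.py 0.5745 0.059 0.0305 163
```

```text
t 16.9 p [0.573  0.0585 0.0295] F [-8.75  6.24  1.67] gap 0.0548 q [ 0.38  0.5  -0.32 -0.   -0.77 -2.25]
psi now 162.98
shift [-0.0013, 0.0009, -0.001] rot [-0.0041, -0.0098, -0.0004]
```

>>> {"method": "play_rows", "body": {
  "targets": [0.4,-0.002,0.0005,-0.001,-0.003,-0.008,0,0.4,-0.0035,0.0005,-0.001,-0.003,-0.008,0,0.4,-0.0045,0.0005,-0.001,-0.003,-0.008,0,0.4,-0.0055,0.0005,-0.001,-0.003,-0.008,0,0.4,-0.0065,0.0005,-0.001,-0.003,-0.008,0]
}}

```text
clock: 17.4
tool_pos: [0.5731, 0.0582, 0.0293]
tool_rot: [0.148, 0.989, -0.001, -0.007]
wrist_force: [-16.6, 11.7, 5.6]
finger_gap: 0.0552
```

>>> {"method": "play_rows", "body": {
  "targets": [0.4,-0.003,0.0005,-0.001,-0.003,-0.012,0,0.4,-0.005,0.0005,-0.001,-0.003,-0.014,0,0.4,-0.006,0.0005,-0.001,-0.003,-0.014,0,0.4,-0.007,0.0005,-0.001,-0.003,-0.014,0,0.4,-0.007,0.0005,-0.001,-0.003,-0.014,0]
}}

```text
clock: 17.9
tool_pos: [0.573, 0.0579, 0.0288]
tool_rot: [0.148, 0.989, -0.002, -0.007]
wrist_force: [-17.0, 12.1, 4.8]
finger_gap: 0.0551
```

```bash
python3 go.py 0.5745 0.059 0.0305 163; python3 - <<'E'
from h import *
a=capture("scene")["color"][185:270,180:300]
cv2.imwrite("pics/v2.png",cv2.resize(a,(600,425),interpolation=2))
E
```

```text
t 17.9 p [0.573  0.0579 0.0288] F [-16.98  12.07   4.83] gap 0.0551 q [ 0.38  0.5  -0.32 -0.01 -0.77 -2.24]
psi now 162.93
shift [-0.0011, 0.0015, -0.0017] rot [-0.0055, -0.0129, -0.0013]
```

View pics/v2.png

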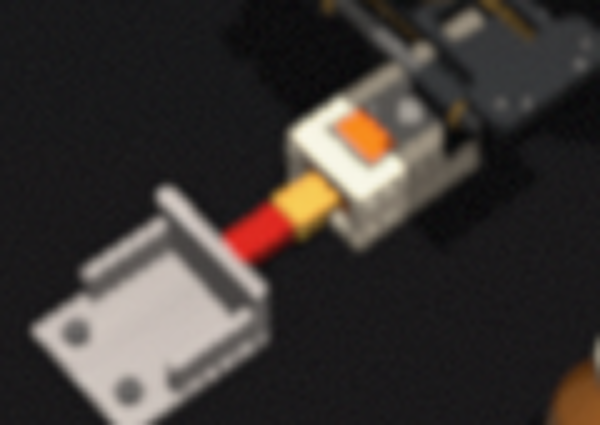

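Orange is stalled too: 21 N with no motion over two pushes, and the tip is inside the pocket. I'll back off and lift, then re-measure the tray.

>>> {"method": "play_rows", "body": {
  "targets": [0.4,0,0,0,0,0,0,0.4,0.003,0,0,0,0,0,0.4,0.01,0,-0.001,0,0,0,0.4,0.02,0,-0.003,0,0,0,0.4,0.03,0,-0.008,0,0,0]
}}

```text
clock: 18.45
tool_pos: [0.5433, 0.0665, 0.0371]
tool_rot: [0.149, 0.989, -0.002, -0.007]
wrist_force: [-0.6, 0.2, -3.8]
finger_gap: 0.055
```

>>> {"method": "play_rows", "body": {
  "targets": [0.4,0.01,0,-0.012,-0.005,-0.01,0,0.4,0.022,0,-0.035,-0.005,-0.012,0,0.4,0.035,0,-0.062,-0.005,-0.012,0,0.4,0.045,0,-0.09,-0.005,-0.012,0,0.4,0.05,0,-0.11,-0.005,-0.012,0]
}}

```text
clock: 18.95
tool_pos: [0.4963, 0.0817, 0.1501]
tool_rot: [0.148, 0.989, 0.0, 0.0]
wrist_force: [0.4, 1.0, -3.2]
finger_gap: 0.0551
```

```bash
python3 - <<'E'
from h import *
for n in("top","scene"):
    c=capture(n); im=c["color"]; cv2.imwrite(f"pics/{n}3.png",im)
    hsv=cv2.cvtColor(im,cv2.COLOR_BGR2HSV)
    m=((hsv[...,0]>50)&(hsv[...,0]<75)&(hsv[...,1]>150)&(hsv[...,2]>110)).astype(np.uint8)
    m=cv2.morphologyEx(m,cv2.MORPH_OPEN,np.ones((3,3)))
    k=max(cv2.findContours(m,cv2.RETR_EXTERNAL,cv2.CHAIN_APPROX_NONE)[0],key=cv2.contourArea)
    q=cv2.approxPolyDP(cv2.convexHull(k),5,True)[:,0]
    for z in(.018,0.):
        B=cast(c,q,z); print(n,z,q.tolist(),np.round(B[:,:2],4).tolist(),"mean",np.round(B.mean(0)[:2],4),[round(float(np.linalg.norm(B[i]-B[i-1])),4) for i in range(len(B))],[round(float(np.degrees(np.arctan2(*(B[i]-B[i-1])[1::-1]))),1) for i in range(len(B))])
E
python3 go.py 0.47 -0.305 0.17 194
```

```text
top 0.018 [[383, 186], [400, 252], [358, 262], [341, 196]] [[0.5762, -0.3456], [0.3939, -0.3887], [0.3655, -0.2714], [0.5453, -0.2262]] mean [ 0.4703 -0.308 ] [0.1233, 0.1874, 0.1207, 0.1854] [-75.5, -166.7, 103.6, 14.1]
top 0.0 [[383, 186], [400, 252], [358, 262], [341, 196]] [[0.5795, -0.3519], [0.3938, -0.3958], [0.3649, -0.2764], [0.548, -0.2304]] mean [ 0.4716 -0.3136] [0.1255, 0.1908, 0.1229, 0.1888] [-75.5, -166.7, 103.6, 14.1]
scene 0.018 [[173, 115], [207, 122], [184, 164], [148, 155]] [[0.3936, -0.39], [0.3609, -0.2771], [0.5469, -0.2258], [0.5766, -0.339]] mean [ 0.4695 -0.308 ] [0.19, 0.1176, 0.193, 0.117] [-164.4, 106.2, 15.4, -75.3]
scene 0.0 [[173, 115], [207, 122], [184, 164], [148, 155]] [[0.3783, -0.4049], [0.3449, -0.2898], [0.5345, -0.2376], [0.5648, -0.3529]] mean [ 0.4556 -0.3213] [0.1936, 0.1198, 0.1967, 0.1193] [-164.4, 106.2, 15.4, -75.3]
t 19.05 p [0.4983 0.0823 0.1514] F [ 0.86 -0.23 -3.57] gap 0.055 q [ 0.49  0.23 -0.37  0.   -0.96 -2.35]
psi now 162.96
shift [-0.0866, -0.3785, -0.0197] rot [0.0026, 0.0056, -0.5418]
```

View pics/scene3.png

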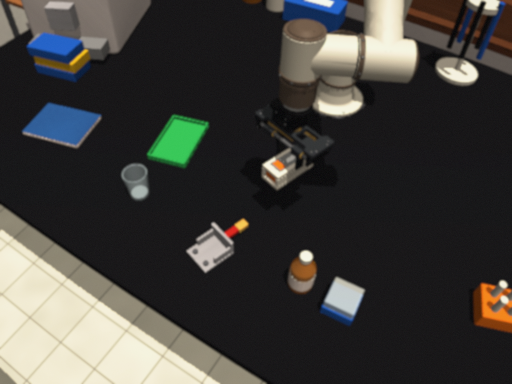

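Both views agree on the tray: centre (0.470, −0.308), yaw about 14.6°, and 187–190 by 118–122 mm as it should be. I'll carry the carrier there.

>>> {"method": "play_rows", "body": {
  "targets": [0.4,-0.005,-0.02,-0.005,0.001,0.002,-0.03,0.4,-0.014,-0.06,-0.01,0.002,0.004,-0.09,0.4,-0.023,-0.1,-0.015,0.0026,0.005,-0.15,0.4,-0.032,-0.14,-0.018,0.0026,0.005,-0.21,0.4,-0.042,-0.18,-0.019,0.0026,0.005,-0.27]
}}

```text
clock: 19.55
tool_pos: [0.4845, -0.1036, 0.1689]
tool_rot: [0.012, 1.0, 0.0, -0.0]
wrist_force: [0.7, 0.2, -4.2]
finger_gap: 0.0549
```

```bash
python3 go.py 0.470 -0.308 0.15 194.6
```

```text
t 19.55 p [ 0.4845 -0.1036  0.1689] F [ 0.71  0.23 -4.15] gap 0.0549 q [ 0.12  0.2  -0.36 -0.   -1.01 -1.71]
psi now 178.58
shift [0.0094, -0.2048, 0.0188] rot [0.001, -0.0007, -0.2796]
```

>>> {"method": "play_rows", "body": {
  "targets": [0.4,0.002,-0.045,0.002,0,0,-0.06,0.4,0.004,-0.09,0.006,0,0,-0.12,0.4,0.006,-0.135,0.01,0,0,-0.18,0.4,0.008,-0.175,0.015,0,0,-0.24,0.4,0.0094,-0.205,0.019,0,0,-0.28]
}}

```text
clock: 20.05
tool_pos: [0.4685, -0.3102, 0.1477]
tool_rot: [-0.127, 0.992, 0.001, -0.001]
wrist_force: [0.8, 0.8, -4.1]
finger_gap: 0.0546
```

>>> {"method": "play_rows", "body": {
  "targets": [0.4,0,0,0,0,0,0,0.4,0,0,0,0,0,0,0.4,0,0,0,0,0,0,0.4,0,0,0,0,0,0,0.4,0,0,0,0,0,0]
}}

```text
clock: 20.55
tool_pos: [0.4689, -0.3093, 0.148]
tool_rot: [-0.128, 0.992, 0.001, -0.001]
wrist_force: [0.1, 0.1, -4.2]
finger_gap: 0.0549
```

```bash
python3 go.py 0.470 -0.308 0.0327 194.6;python3 w.py pics/w10.png
```

```text
t 20.55 p [ 0.4689 -0.3093  0.148 ] F [ 0.14  0.1  -4.22] gap 0.0549 q [-0.3   0.33 -0.23 -0.   -1.01 -1.02]
psi now -165.3
shift [-0.0017, 0.0007, 0.1153] rot [0.0024, -0.0021, 0.0017]
[ 0.4689 -0.3094  0.148 ] [ 0.3987 -0.3278  0.3236] [[-0.253, 0.932, 0.258], [0.967, 0.243, 0.07], [0.002, 0.267, -0.964]] 288.4238164383855
```

View pics/w10.png

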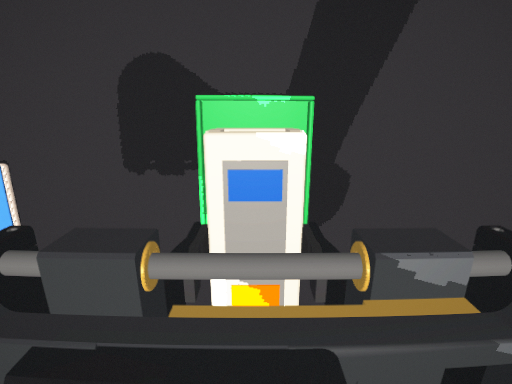

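The tray rim (columns 196–313, centre 254.5) is centred on the carrier (204–306) and parallel to it. I'll lower it now, slowly at the end.

>>> {"method": "play_rows", "body": {
  "targets": [0.4,0,0,0.015,0.002,-0.002,0.0017,0.4,-0.001,0,0.04,0.002,-0.002,0.0017,0.4,-0.0015,0,0.07,0.002,-0.002,0.0017,0.4,-0.0015,0,0.092,0.002,-0.002,0.0017,0.4,-0.0015,0,0.102,0.002,-0.002,0.0017]
}}

```text
clock: 21.1
tool_pos: [0.469, -0.3079, 0.0441]
tool_rot: [-0.127, 0.992, 0.001, -0.002]
wrist_force: [-0.1, -0.5, -3.2]
finger_gap: 0.055
```

>>> {"method": "play_rows", "body": {
  "targets": [0.4,0,0,0.0015,0,0,0,0.4,0,0,0.003,0,0,0,0.4,0,0,0.0045,0,0,0,0.4,0,0,0.006,0,0,0,0.4,0,0,0.0075,0,0,0]
}}

```text
clock: 21.6
tool_pos: [0.4695, -0.3081, 0.0373]
tool_rot: [-0.127, 0.992, 0.001, -0.001]
wrist_force: [-1.0, -0.1, -3.4]
finger_gap: 0.0553
```

```bash
python3 go.py 0.470 -0.308 0.0327 194.6
```

```text
t 21.6 p [ 0.4695 -0.3081  0.0373] F [-0.95 -0.13 -3.39] gap 0.0553 q [-0.29  0.46 -0.36 -0.   -0.75 -1.02]
psi now -165.38
shift [-0.0005, -0.0001, 0.0046] rot [0.0016, -0.0016, 0.0004]
```

>>> {"method": "play_rows", "body": {
  "targets": [0.4,0,0,0.0012,0,0,0,0.4,0,0,0.002,0,0,0,0.4,0,0,0.0028,0,0,0,0.4,0,0,0.0035,0,0,0,0.4,0,0,0.0042,0,0,0]
}}

```text
clock: 22.1
tool_pos: [0.4694, -0.3081, 0.033]
tool_rot: [-0.127, 0.992, 0.001, -0.001]
wrist_force: [-0.3, 0.1, -2.9]
finger_gap: 0.055
```

>>> {"method": "play_rows", "body": {
  "targets": [0.4,0,0,0.0005,0,0,0,0.4,0,0,0.001,0,0,0,0.4,0,0,0.0015,0,0,0,0.4,0,0,0.002,0,0,0,0.4,0,0,0.002,0,0,0]
}}

```text
clock: 22.6
tool_pos: [0.4694, -0.3082, 0.0327]
tool_rot: [-0.127, 0.992, 0.0, -0.001]
wrist_force: [-2.8, 1.5, 8.5]
finger_gap: 0.055
```

Contact at the expected height. I'll ease off and open partway, since the tray walls limit how far the fingers can open.

>>> {"method": "play_rows", "body": {
  "targets": [0.4,0,0,0,0,0,0,0.4,0,0,0,0,0,0,0.66,0,0,0,0,0,0,0.7,0,0,0,0,0,0,0.74,0,0,0,0,0,0]
}}

```text
clock: 23.1
tool_pos: [0.4698, -0.3083, 0.0328]
tool_rot: [-0.128, 0.992, 0.0, -0.001]
wrist_force: [0.1, 0.8, 1.3]
finger_gap: 0.0623
```

>>> {"method": "play_rows", "body": {
  "targets": [0.76,0,0,0,0,0,0,0.76,0,0,0,0,0,0,0.76,0,0,0,0,0,0,0.76,0,0,0,0,0,0,0.76,0,0,0,0,0,0]
}}

```text
clock: 23.6
tool_pos: [0.4698, -0.3084, 0.0329]
tool_rot: [-0.128, 0.992, 0.0, -0.001]
wrist_force: [-0.3, -0.5, -0.7]
finger_gap: 0.066
```

```bash
python3 go.py 0.470 -0.308 0.0327 194.6;python3 w.py pics/w11.png
```

```text
t 23.6 p [ 0.4698 -0.3084  0.0329] F [-0.26 -0.49 -0.74] gap 0.066 q [-0.29  0.47 -0.36  0.   -0.74 -1.02]
psi now -165.34
shift [-0.0003, 0.0003, 0.0002] rot [0.0007, -0.0012, 0.001]
[ 0.4698 -0.3084  0.0328] [ 0.3994 -0.3266  0.2084] [[-0.252, 0.932, 0.26], [0.968, 0.243, 0.068], [0.001, 0.268, -0.963]] 288.4238164383855
```

View pics/w11.png

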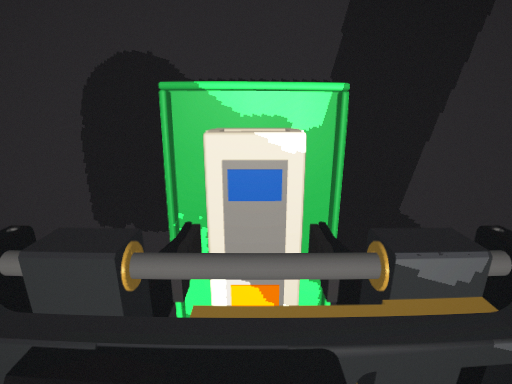

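The carrier (columns 204–306) sits flat in the middle of the tray (walls at 165 and 345) and the fingers are clear on both sides. I'll retreat straight up.

>>> {"method": "play_rows", "body": {
  "targets": [0.76,0,0,-0.01,0,0,0,0.76,0,0,-0.03,0,0,0,0.76,0,0,-0.06,0,0,0,0.76,0,0,-0.1,0,0,0,0.76,0,0,-0.14,0,0,0]
}}

```text
clock: 24.15
tool_pos: [0.4696, -0.3084, 0.1749]
tool_rot: [-0.128, 0.992, 0.0, -0.001]
wrist_force: [1.0, -0.1, -0.1]
finger_gap: 0.0662
```

>>> {"method": "play_rows", "body": {
  "targets": [0.76,0.02,0.02,-0.02,0,0,0,0.76,0.02,0.06,-0.03,0,0,0,0.76,0.02,0.1,-0.04,0,0,0,0.76,0.02,0.14,-0.05,0,0,0,0.76,0.02,0.18,-0.05,0,0,0]
}}

```text
clock: 24.65
tool_pos: [0.405, -0.1383, 0.2273]
tool_rot: [-0.127, 0.992, -0.0, 0.001]
wrist_force: [0.5, 1.5, -0.2]
finger_gap: 0.0663
```

>>> {"method": "play_rows", "body": {
  "targets": [0.76,0,0,0,0,0,0,0.76,0,0,0,0,0,0,0.76,0,0,0,0,0,0,0.76,0,0,0,0,0,0,0.76,0,0,0,0,0,0]
}}

```text
clock: 25.15
tool_pos: [0.405, -0.1391, 0.227]
tool_rot: [-0.127, 0.992, -0.0, 0.001]
wrist_force: [-0.5, -0.2, 0.5]
finger_gap: 0.066
```

```bash
python3 - <<'E'
from h import *
a=capture("scene")["color"]; b=capture("top")["color"]
o=np.zeros((384,800,3),np.uint8); o[:384,:512]=a
o[:190,520:800]=cv2.resize(a[100:210,100:262],(280,190),interpolation=2)
o[194:384,520:800]=cv2.resize(b[90:280,300:580],(280,190) if False else (212,190),interpolation=2)[:, :212] if False else cv2.resize(b[90:280,280:512],(280,190),interpolation=2)
cv2.imwrite("pics/f1.png",o)
E
```

```text
(no output)
```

View pics/f1.png

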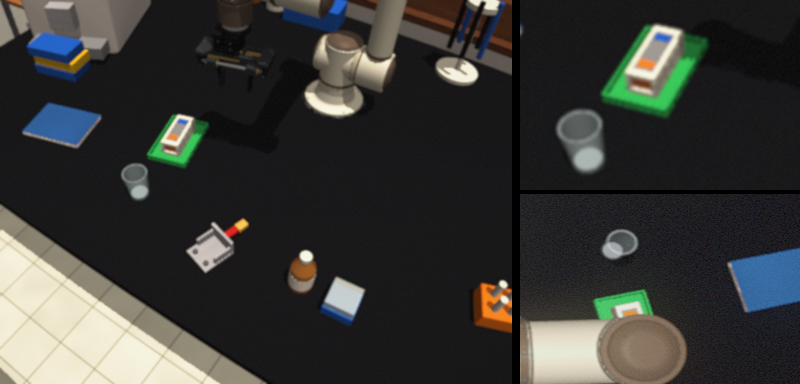

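The carrier stands upright in the tray, the orange end shows only a dark recess, and the bottle, beaker and tip box are where they were. Handing in.

```bash
python3 -c "
from station import *
s=read_state();print(s['clock'],s['wrist_force']);print(sign_off())"
```

```text
25.25 [ 0.71224453  0.4204751  -0.09659681]
the job is handed in; nothing more can be done
None
```

I pressed the blue latch home against the brass nose, turned the carrier 180°, pressed the orange latch home, and set the carrier down upright in the middle of the green tray. The job was handed in at 25.3 s of the 64 s allowed.

**Latches:** Each was pressed slowly at about 6–7 N. It then stalled at about 21 N, and a second push brought no further movement. In the pictures, the blue latch had disappeared into its pocket and the orange end showed only a dark recess. The carrier's position in the gripper did not shift during the blue press. I did not check this for orange.

**Placing:** In the last wrist view before I backed away, the carrier sat flat and centred in the tray. After I backed away, the scene camera showed it upright inside the tray, with the bottle, beaker and tip box where they had been. I compared those three by eye only. The arm was clear of everything and reading about zero force.

**Checks that disagreed:**
- **Stop positions:** The two stop positions add up to about 2 mm more than the nominal sizes. A 1 mm error in my camera estimate of the nose tip would explain it.
- **Sideways force:** About 6–8 N of sideways force appeared during the final presses, probably friction.
- **Blue recess:** I did not look straight into the blue pocket after placing to confirm its depth.

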